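# Start the hob: press its keys in order

## Robot

A 6-joint arm with a two-finger parallel gripper is mounted at the origin on the work surface. World frame = base frame: x ahead of the robot, y to its left, z up, the work surface at z = 0. Lengths are in m, angles in rad, forces in N, time in s.
With the tool pointing down it reaches from about 0.25 to 0.8 m from the base axis. Payload 3.9 kg.
Tool frame: the origin (TCP) lies midway between the tips of the shut fingers; the grasp point (between the pads) lies 19 mm behind it; z points along the fingers, y is the line along which they close (so a half turn about z gives the same grasp; the last joint's range is limited). The gripper opens to 85 mm and grips with 20 to 120 N. Pads are 22 mm wide; open, the fingers measure 114 mm over their backs; the gripper's body (76 mm by 85 mm) begins 54 mm behind the grasp point. The pads swing forward as they close: fully open they stand 13 mm farther back than shut.
Start: joints at [1.315, 0.26, -0.138, 1.173, 0, 1.571], TCP at [0.133, 0.508, 0.231] pointing down, gripper open.
Joint ranges: [-2.78, 2.78], [-0.83, 1.72], [-1.28, 1.37], [-1.9, 2.12], [-1.57, 1.48], [-3.14, 3.14]. Speed limits (rad/s): [2.57, 2.57, 3.14, 3.14, 3.14, 3.14].

## Interface

Orientations are given as a unit quaternion [x, y, z, w].
In Python, from rig import get_obs, camera, camera_params, close_job gives the robot as it stands.
- The arm moves only by the tool carry_out, never from a script. Its argument "deltas" is a list of rows, each a list of 7 numbers: the shift along the tool's x, y, z in m, then the turn, a rotation vector about the tool's x, y, z in degrees, then the closure, from 0 (fully open) to 1 (shut). A call has 1 to 5 rows; each row is the pose to reach, as a shift and turn from the pose commanded when the call began, along the tool's axes at that moment; what a row does not reach only later rows make up. A row lasts 1/12 s, in which the tool goes at most 41.7 mm and 7.16 degrees, less where a joint would pass 70% of its speed; a pose out of reach is approached as far as the arm can. A call with a gripper value outside its range is refused whole. The fingers move at their own pace and stop on an object; "newtons" is the grip in N (left out, the last holds). Time passes only in rows, so rows that repeat a pose let the fingers close. It gives the time, the measured TCP pose, the force, the opening and the grip force at its end, in the units of the state.
- get_obs(): the state, without advancing time (a new reading comes with each control period).
- camera(name): name is "side" or "top"; returns (picture, depth): 420x560x3 uint8, blue, green, red; 420x560 float32, m along the optical axis (not along the pixel's ray), 0 where there is no reading.
- camera_params(name): a dict with "fov_y" (degrees; the focal length in pixels is half the picture's height over the tangent of half this angle, whatever the lens; pixels are square), "cx", "cy" (the principal point, pixels), "dist_coeffs" ([k1, k2, p1, p2, k3] as OpenCV has them; the pictures are not rectified), "R" (3x3) and "t" (3): a world point X has camera coordinates R X + t. Camera axes: x right, y down, z forward; pixel columns grow to the right and rows downward; lengths in m; the calibration is good to about 2 mm. A picture is of the moment at which its call begins. camera_params takes no time and is no camera call.
- close_job(): hands the job in; it is judged then, once.
The state is a dict: "clock": time; "joint_positions": joint angles; "dq": joint speeds; "joint_efforts": joint torques, N m; "ee_pos": TCP position; "tool_rot": TCP orientation; "ft_force": force on the tool from outside, world axes, zero at the start; "moment": the same for the moment, N m; "width": opening from 0.0 (shut) to 1.0 (fully open); "grip_force": force on a finger pad.
Only numpy, scipy, OpenCV 4.12 (cv2) and the standard library are available. Lean on these libraries where they do the work, as an engineer would, in place of code of your own. Each camera call takes 0.05 s, during which the arm holds its last target. There are 200 camera calls.

## Task

Start the hob under the saucepan: with a fingertip, lightly press down the red mains key, then the green heat key, then the yellow boost key, in that order, each far enough to stay down. Leave the blue child-lock key up, do not lean hard on the keys or the hob, and leave the saucepan, the grater and the jar standing where they are.

Things in the scene. Friction and masses are not known exactly. Their poses are not given: they have to be found in the camera images.
- hob: portable hob, 360 (x) by 300 (y) mm, top surface 60 mm above the counter, fixed; origin at the centre of its underside. Its own -x end carries a white control strip with four round keys in one row along its y axis (pitch 65 mm, centred, 135 mm from the hob's centre towards -x); the rest of the top is dark glass with the cooking zone. Which key is in which place varies.
- red_top (a point): centre of the top face of the red mains key, a round red rubber cap 28 mm across that goes straight down into the hob; up, its top is 82 mm above the counter (22 mm above the strip); fully down, 72 mm. The cap itself is springy: under the finger it also sinks 0.5 mm per newton (8 mm at most) and springs back on release. The point moves with the cap
- red_key (a joint): how far the red key has latched down, without the cap's own give: 0 = up, 0.010 m = fully down. No spring: it gives way at about 2.5 N, stays where it is left, and counts as down beyond 0.005 m (half its travel)
- red_seat: the red key's fixed dark steel collar, 40 mm across, 2 mm high, on the control strip round the red key; origin at the centre of its underside, 60 mm above the counter
- green_top (a point): centre of the top face of the green heat key, a round green rubber cap 28 mm across that goes straight down into the hob; up, its top is 82 mm above the counter (22 mm above the strip); fully down, 72 mm. The cap itself is springy: under the finger it also sinks 0.5 mm per newton (8 mm at most) and springs back on release. The point moves with the cap
- green_key (a joint): how far the green key has latched down, without the cap's own give: 0 = up, 0.010 m = fully down. No spring: it gives way at about 2.5 N, stays where it is left, and counts as down beyond 0.005 m (half its travel)
- green_seat: the green key's fixed dark steel collar, 40 mm across, 2 mm high, on the control strip round the green key; origin at the centre of its underside, 60 mm above the counter
- yellow_top (a point): centre of the top face of the yellow boost key, a round yellow rubber cap 28 mm across that goes straight down into the hob; up, its top is 82 mm above the counter (22 mm above the strip); fully down, 72 mm. The cap itself is springy: under the finger it also sinks 0.5 mm per newton (8 mm at most) and springs back on release. The point moves with the cap
- yellow_key (a joint): how far the yellow key has latched down, without the cap's own give: 0 = up, 0.010 m = fully down. No spring: it gives way at about 2.5 N, stays where it is left, and counts as down beyond 0.005 m (half its travel)
- yellow_seat: the yellow key's fixed dark steel collar, 40 mm across, 2 mm high, on the control strip round the yellow key; origin at the centre of its underside, 60 mm above the counter
- blue_top (a point): centre of the top face of the blue child-lock key, a round blue rubber cap 28 mm across that goes straight down into the hob; up, its top is 82 mm above the counter (22 mm above the strip); fully down, 72 mm. The cap itself is springy: under the finger it also sinks 0.5 mm per newton (8 mm at most) and springs back on release. The point moves with the cap
- blue_key (a joint): how far the blue key has latched down, without the cap's own give: 0 = up, 0.010 m = fully down. No spring: it gives way at about 2.5 N, stays where it is left, and counts as down beyond 0.005 m (half its travel)
- blue_seat: the blue key's fixed dark steel collar, 40 mm across, 2 mm high, on the control strip round the blue key; origin at the centre of its underside, 60 mm above the counter
- saucepan: loose steel saucepan on the cooking zone, 160 mm across, 65 mm high, with a black handle reaching 210 mm from its centre along its x axis, away from the keys; origin at the centre of its underside
- grater: loose steel box grater, 82 by 106 mm at its foot, 228 mm tall with its handle, on the counter beside the hob; origin at the centre of its underside
- jar: loose amber glass jar with white lid, 72 mm across, 120 mm tall, on the counter beside the hob; origin at the centre of its underside

How it is judged:
On the way, in this order (a step that is already met when the one before it is completed fails the run):
1. the red key is pressed down by a finger (value of joint red_key above 0.005 m and contact force between the fingers and red_seat above 0.1 N), for 0.02 s.
2. the green key is pressed down by a finger (value of joint green_key above 0.005 m and contact force between the fingers and green_seat above 0.1 N), for 0.02 s.
3. the yellow key is pressed down by a finger (value of joint yellow_key above 0.005 m and contact force between the fingers and yellow_seat above 0.1 N), for 0.02 s.
At the end, for the whole second after the job is handed in: the red, green and yellow keys are down (more than 5 mm of their 10 mm travel), the blue key is up (less than 3 mm), and saucepan, grater and jar stand upright within 20 mm of where they were (value of joint each of red_key, green_key, yellow_key above 0.005 m and value of joint blue_key below 0.003 m and distance of each of saucepan, grater, jar from where it was at the start of the episode below 0.02 m and angle between each of saucepan, grater, jar's own z axis and vertical below 0.1 rad); the robot touches nothing.
It fails at once if the green key is pressed (over 3 mm) before the red key is down (value of joint green_key above 0.003 m and value of joint red_key below 0.005 m).
It fails at once if the yellow key is pressed (over 3 mm) before the green key is down (value of joint yellow_key above 0.003 m and value of joint green_key below 0.005 m).
It fails at once if the blue key is pressed (over 3 mm) (value of joint blue_key above 0.003 m).
It fails at once if the robot presses a key or the hob with more than 25 N (contact force between any of the arm, the fingers and red_seat above 25 N or contact force between any of the arm, the fingers and green_seat above 25 N or contact force between any of the arm, the fingers and yellow_seat above 25 N or contact force between any of the arm, the fingers and blue_seat above 25 N or contact force between any of the arm, the fingers and hob above 25 N).
It fails at once if the saucepan, grater or jar is lifted, pushed over 20 mm or tipped (distance of any of saucepan, grater, jar from where it was at the start of the episode above 0.02 m or angle between any of saucepan, grater, jar's own z axis and vertical above 0.15 rad).
It also fails if it takes over 43 s, if anything falls off the work surface, if the arm or the gripper's body presses on something with over 40 N, if the wrist force passes 120 N, or if a joint passes its speed limit or range.

## Working session

There is one attempt and no reset: what is moved stays moved. The work goes in short steps, Python scripts to look and compute and a tool call to move; the robot and the scene stay as the last step left them, time stands still between calls to the robot, and variables do not carry over. Pictures are saved under pics/ and viewed, at most 10 in all, crops included, and the job is handed in when it is done.

Besides the shell and the picture viewer there is one more tool, called after "Call:" in YAML: its name, and indented under it one key for each argument. carry_out: Moves the arm, as the interface text tells. Its arguments: {"type":"object","properties":{"deltas":{"type":"array","items":{"type":"array","items":{"type":"number"}}},"newtons":{"type":"number"}},"required":["deltas"]}

```bash
ls; mkdir -p pics; cat > h.py <<'E'
import numpy as np, cv2
from rig import *
def ray(n,uv):
    p=camera_params(n); f=210/np.tan(np.radians(p["fov_y"])/2)
    K=np.array([[f,0,p["cx"]],[0,f,p["cy"]],[0,0,1]]); 
    x=cv2.undistortPoints(np.array([[uv]],float),K,np.array(p["dist_coeffs"],float))[0,0]
    R=np.array(p["R"]);t=np.array(p["t"]); return -R.T@t, R.T@np.array([x[0],x[1],1.])
def onplane(n,uv,z):
    c,d=ray(n,uv); return c+d*(z-c[2])/d[2]
def atdepth(n,uv,D):
    c,d=ray(n,uv); return c+d*D
E
python3 - <<'E'
from h import *
for n in("top","side"):
    im,d=camera(n); cv2.imwrite(f"pics/{n}0.png",im); np.save(f"{n}d.npy",d)
    p=camera_params(n); print(n,p["fov_y"],-np.array(p["R"]).T@p["t"])
print(get_obs())
E
```

```text
pics
top 51.08887405071064 [0.48124373 0.03946265 0.94878978]
side 51.635406506500516 [0.21884207 0.6398582  0.63270907]
{'clock': 0.1, 'joint_positions': array([ 1.31503386e+00,  2.60587162e-01, -1.39216011e-01,  1.17271756e+00,
       -5.18550338e-06,  1.57085074e+00]), 'dq': array([ 0.00071266, -0.00213825,  0.00470227,  0.00097991,  0.00091823,
       -0.00112506]), 'joint_efforts': array([ 4.84122957e-04, -4.06508410e+01,  2.54526776e+01,  1.00768724e-02,
        9.12809105e-05, -2.16075529e-05]), 'ee_pos': array([0.13266414, 0.50733422, 0.23057359]), 'tool_rot': array([ 1.27559903e-01,  9.91830494e-01, -8.55494940e-04, -1.07364298e-04]), 'ft_force': array([-0.44953472,  0.18352198, -0.6068341 ]), 'moment': array([ 0.06413907, -0.01491457, -0.0229039 ]), 'grip_force': 0.0, 'width': 1.0025262174782121}
```

View pics/top0.png

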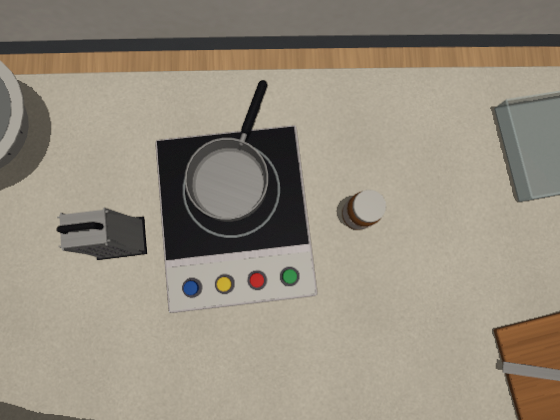

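View pics/side0.png

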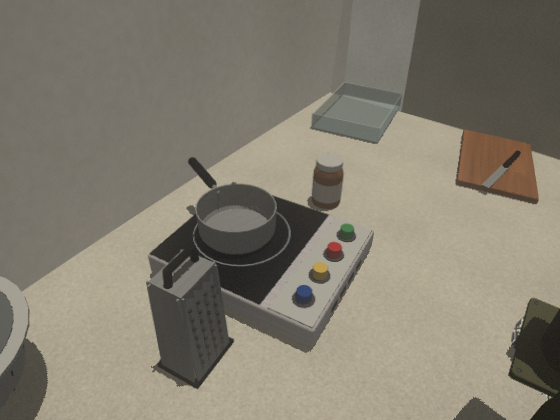

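The top view shows the keys left to right as blue (191,288), yellow (224,284), red (257,281) and green (290,276). The grater is left of the hob at (105,235) and the jar right of it at (365,208). The side view agrees: blue (304,294), yellow (320,271), red (334,250), green (347,230).

```bash
python3 - <<'E'
from h import *
from scipy.spatial.transform import Rotation as Ro
pts={}
C={"blue":(95,130),"yellow":(20,35),"red":(0,8),"green":(50,85)}
boxes={"top":(170,255,310,305),"side":(285,215,365,310)}
cen={}
for n in boxes:
    im=cv2.imread(f"pics/{n}0.png"); hsv=cv2.cvtColor(im,cv2.COLOR_BGR2HSV)
    x0,y0,x1,y1=boxes[n]
    d=np.load(f"{n}d.npy")
    for k,(a,b) in C.items():
        m=cv2.inRange(hsv,(a,130,60),(b,255,255)); z=np.zeros_like(m); z[y0:y1,x0:x1]=m[y0:y1,x0:x1]
        nn,l,s,c=cv2.connectedComponentsWithStats(z); i=1+np.argmax(s[1:,4]); uv=c[i]; cen[n,k]=uv
        D=np.median(d[l==i]); print(n,k,uv.round(1),s[i,4],"plane",onplane(n,uv,.082).round(4),"depth",atdepth(n,uv,D).round(4))
for k in C:  # two-ray check
    (a,u),(b,v)=ray("top",cen["top",k]),ray("side",cen["side",k])
    s=np.linalg.lstsq(np.c_[u,-v],b-a,rcond=None)[0]; P,Q=a+u*s[0],b+v*s[1]
    print(k,((P+Q)/2).round(4),"gap",np.linalg.norm(P-Q).round(4))
print(Ro.from_quat(get_obs()["tool_rot"]).as_matrix().round(3))
E
```

```text
top blue [190.5 287.6] 168 plane [0.4607 0.1918 0.082 ] depth [0.4607 0.1919 0.0813]
top yellow [223.5 283.7] 170 plane [0.4666 0.1279 0.082 ] depth [0.4666 0.128  0.081 ]
top red [256.5 279.8] 164 plane [0.4725 0.0638 0.082 ] depth [0.4725 0.0638 0.0811]
top green [289.2 275.9] 148 plane [ 4.784e-01 -3.000e-04  8.200e-02] depth [ 4.783e-01 -3.000e-04  8.140e-02]
side blue [301.6 287.8] 16 plane [0.4652 0.1923 0.082 ] depth [0.4657 0.1915 0.081 ]
side yellow [319.8 267.4] 113 plane [0.4646 0.1317 0.082 ] depth [0.4646 0.1316 0.082 ]
side red [334.1 246.5] 101 plane [0.4705 0.067  0.082 ] depth [0.4706 0.0668 0.0818]Traceback (most recent call last):
  File "<stdin>", line 13, in <module>
    return _wrapfunc(a, 'argmax', axis=axis, out=out, **kwds)
    return bound(*args, **kwds)
ValueError: attempt to get argmax of an empty sequence
```

Call:
carry_out:
  deltas:
    - [-0.029,-0.023,0,0,0,0,1]
    - [-0.058,-0.046,0,0,0,0,1]
    - [-0.088,-0.068,0,0,0,0,1]
    - [-0.117,-0.091,0,0,0,0,1]
    - [-0.147,-0.114,0,0,0,0,1]
  newtons: 20

```text
clock: 0.52
ee_pos: [0.2465, 0.3588, 0.2309]
tool_rot: [0.127, 0.992, -0.0, -0.0]
ft_force: [0.8, 0.5, 0.4]
width: 0.301
grip_force: 0.0
```

Call:
carry_out:
  deltas:
    - [-0.029,-0.023,0,0,0,0,1]
    - [-0.058,-0.046,0,0,0,0,1]
    - [-0.088,-0.068,0,0,0,0,1]
    - [-0.117,-0.091,0,0,0,0,1]
    - [-0.147,-0.114,0,0,0,0,1]

```text
clock: 0.93
ee_pos: [0.3599, 0.2112, 0.2311]
tool_rot: [0.127, 0.992, -0.0, -0.0]
ft_force: [0.8, -0.3, -0.4]
width: -0.0
grip_force: 0.0
```

Call:
carry_out:
  deltas:
    - [-0.029,-0.023,0.02,0,0,0,1]
    - [-0.058,-0.046,0.04,0,0,0,1]
    - [-0.088,-0.068,0.06,0,0,0,1]
    - [-0.117,-0.091,0.08,0,0,0,1]
    - [-0.147,-0.114,0.1,0,0,0,1]

```text
clock: 1.35
ee_pos: [0.4718, 0.0657, 0.1315]
tool_rot: [0.128, 0.992, 0.0, -0.0]
ft_force: [0.8, 0.4, -0.1]
width: -0.003
grip_force: 0.0
```

Call:
carry_out:
  deltas:
    - [0,0,0,0,0,0,1]
    - [0,0,0,0,0,0,1]
    - [0,0,0,0,0,0,1]
    - [0,0,0,0,0,0,1]

```text
clock: 1.68
ee_pos: [0.4709, 0.0683, 0.1331]
tool_rot: [0.127, 0.992, 0.0, -0.0]
ft_force: [-0.0, -0.1, -0.5]
width: -0.002
grip_force: 0.0
```

```bash
python3 - <<'E'
from h import *
o=get_obs(); print({k:o[k] for k in("clock","ee_pos","tool_rot","ft_force","width")})
a,_=camera("top");b,_=camera("side")
f=lambda im,x,y:cv2.resize(im[y:y+150,x:x+180],None,fx=2.2,fy=2.2)
cv2.imwrite("pics/1.png",np.hstack([f(a,150,180),f(b,240,150)]))
E
```

```text
{'clock': 1.6833, 'ee_pos': array([0.47093718, 0.06826643, 0.13309709]), 'tool_rot': array([ 1.26956355e-01,  9.91908287e-01,  1.84694095e-04, -1.44378152e-05]), 'ft_force': array([-0.00807492, -0.06835499, -0.47278023]), 'width': -0.0022087389809050183}
```

View pics/1.png

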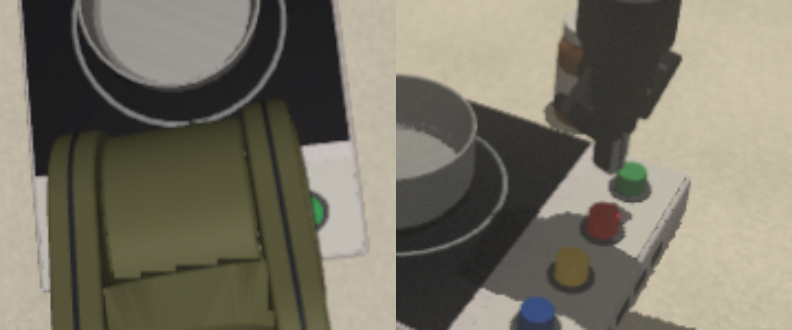

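The close crop shows the shut fingertips at about (612,165), hovering over the key row, with the red cap at (604,220) under them. The gripper is clear of the pan. Next I descend to just above the red cap.

Call:
carry_out:
  deltas:
    - [-0.002,-0.003,0.02,0,0,0,1]
    - [-0.002,-0.003,0.035,0,0,0,1]
    - [-0.002,-0.003,0.044,0,0,0,1]
    - [-0.002,-0.003,0.044,0,0,0,1]
    - [-0.002,-0.003,0.044,0,0,0,1]

```text
clock: 2.2
ee_pos: [0.4721, 0.0646, 0.0888]
tool_rot: [0.127, 0.992, -0.0, -0.0]
ft_force: [0.4, 0.1, 0.7]
width: -0.004
grip_force: 0.0
```

```bash
python3 - <<'E'
from h import *
o=get_obs(); print({k:o[k] for k in("clock","ee_pos","ft_force")})
b,_=camera("side")
cv2.imwrite("pics/2.png",cv2.resize(b[190:310,270:390],None,fx=4,fy=4))
E
```

```text
{'clock': 2.2, 'ee_pos': array([0.47209278, 0.06461003, 0.08884177]), 'ft_force': array([0.38109445, 0.14043811, 0.67562828])}
```

View pics/2.png

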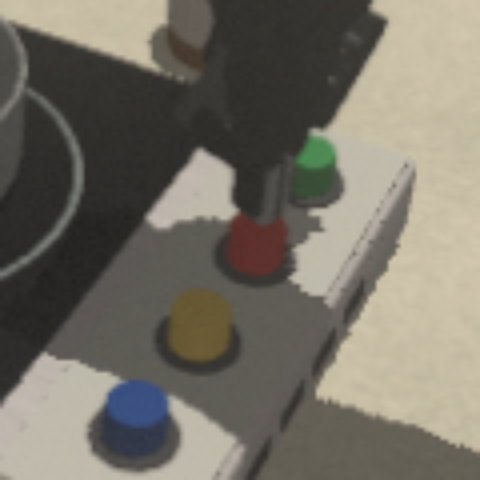

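The fingertip at (258,215) sits centred just above the red cap at (256,240), clear of the green and yellow keys. I'll press slowly.

Call:
carry_out:
  deltas:
    - [0,0,0.003,0,0,0,1]
    - [0,0,0.006,0,0,0,1]
    - [0,0,0.009,0,0,0,1]
    - [0,0,0.011,0,0,0,1]
    - [0,0,0.011,0,0,0,1]

```text
clock: 2.67
ee_pos: [0.4732, 0.0642, 0.0777]
tool_rot: [0.128, 0.992, 0.0, 0.001]
ft_force: [1.0, 0.1, 1.1]
width: 0.0
grip_force: 0.9
```

Call:
carry_out:
  deltas:
    - [0,0,0.001,0,0,0,1]
    - [0,0,0.003,0,0,0,1]
    - [0,0,0.004,0,0,0,1]
    - [0,0,0.005,0,0,0,1]
    - [0,0,0.005,0,0,0,1]

```text
clock: 3.08
ee_pos: [0.4728, 0.064, 0.0726]
tool_rot: [0.128, 0.992, 0.0, 0.0]
ft_force: [1.2, 0.7, 1.7]
width: 0.0
grip_force: 1.0
```

Call:
carry_out:
  deltas:
    - [0,0,0.001,0,0,0,1]
    - [0,0,0.002,0,0,0,1]
    - [0,0,0.003,0,0,0,1]
    - [0,0,0.003,0,0,0,1]
    - [0,0,0.003,0,0,0,1]

```text
clock: 3.5
ee_pos: [0.4728, 0.064, 0.0698]
tool_rot: [0.128, 0.992, 0.0, 0.0]
ft_force: [0.2, 0.9, 4.4]
width: 0.001
grip_force: 2.1
```

Call:
carry_out:
  deltas:
    - [0,0,0.001,0,0,0,1]
    - [0,0,0.002,0,0,0,1]
    - [0,0,0.002,0,0,0,1]
    - [0,0,0.002,0,0,0,1]

```text
clock: 3.83
ee_pos: [0.4728, 0.0641, 0.0681]
tool_rot: [0.128, 0.992, 0.0, 0.0]
ft_force: [0.1, 0.5, 7.9]
width: 0.001
grip_force: 3.8
```

Call:
carry_out:
  deltas:
    - [0,0,-0.01,0,0,0,1]
    - [0,0,-0.025,0,0,0,1]
    - [0,0,-0.04,0,0,0,1]
    - [0,0,-0.04,0,0,0,1]

```text
clock: 4.17
ee_pos: [0.4731, 0.064, 0.1091]
tool_rot: [0.128, 0.992, 0.0, 0.001]
ft_force: [0.8, -0.6, 0.7]
width: -0.002
grip_force: 0.0
```

```bash
python3 - <<'E'
from h import *
from scipy.spatial.transform import Rotation as Ro
o=get_obs(); print({k:o[k] for k in("clock","ee_pos","ft_force")})
print(Ro.from_quat(o["tool_rot"]).inv().apply(np.array([.478,.0005,.089])-o["ee_pos"]).round(4))
b,_=camera("side")
cv2.imwrite("pics/3.png",cv2.resize(b[190:310,270:390],None,fx=4,fy=4))
E
```

```text
{'clock': 4.1667, 'ee_pos': array([0.47306484, 0.06404997, 0.10914687]), 'ft_force': array([ 0.7987187 , -0.62613283,  0.67959044])}
[-0.0208 -0.0602  0.0202]
```

View pics/3.png

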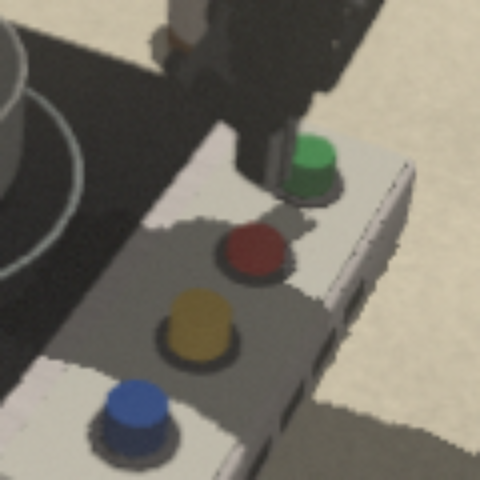

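The red cap at (256,250) now stands visibly lower than yellow (200,325) and green (312,165), so it latched. Green is next, with the same press.

Call:
carry_out:
  deltas:
    - [-0.007,-0.02,0,0,0,0,1]
    - [-0.014,-0.04,0,0,0,0,1]
    - [-0.021,-0.06,0,0,0,0,1]
    - [-0.021,-0.06,0.01,0,0,0,1]
    - [-0.021,-0.06,0.02,0,0,0,1]

```text
clock: 4.63
ee_pos: [0.4769, -0.0004, 0.0864]
tool_rot: [0.129, 0.992, -0.0, -0.001]
ft_force: [-0.2, 0.1, -0.7]
width: 0.002
grip_force: 0.0
```

Call:
carry_out:
  deltas:
    - [0,0,0.003,0,0,0,1]
    - [0,0,0.006,0,0,0,1]
    - [0,0,0.009,0,0,0,1]
    - [0,0,0.011,0,0,0,1]
    - [0,0,0.011,0,0,0,1]

```text
clock: 5.05
ee_pos: [0.4772, 0.0009, 0.0763]
tool_rot: [0.127, 0.992, -0.0, -0.0]
ft_force: [-1.0, -1.3, 1.4]
width: -0.001
grip_force: 0.7
```

Call:
carry_out:
  deltas:
    - [0,0,0.001,0,0,0,1]
    - [0,0,0.003,0,0,0,1]
    - [0,0,0.004,0,0,0,1]
    - [0,0,0.005,0,0,0,1]
    - [0,0,0.005,0,0,0,1]

```text
clock: 5.47
ee_pos: [0.478, 0.0009, 0.0717]
tool_rot: [0.127, 0.992, 0.0, 0.0]
ft_force: [-1.0, 0.4, 1.5]
width: -0.001
grip_force: 0.9
```

Call:
carry_out:
  deltas:
    - [0,0,0.001,0,0,0,1]
    - [0,0,0.002,0,0,0,1]
    - [0,0,0.004,0,0,0,1]
    - [0,0,0.004,0,0,0,1]
    - [0,0,0.004,0,0,0,1]

```text
clock: 5.88
ee_pos: [0.478, 0.0009, 0.0681]
tool_rot: [0.128, 0.992, 0.0, 0.0]
ft_force: [-2.0, 0.6, 7.9]
width: 0.002
grip_force: 3.8
```

Call:
carry_out:
  deltas:
    - [0,0,-0.01,0,0,0,1]
    - [0,0,-0.025,0,0,0,1]
    - [0,0,-0.04,0,0,0,1]
    - [0,0,-0.04,0,0,0,1]

```text
clock: 6.22
ee_pos: [0.4799, 0.0005, 0.1097]
tool_rot: [0.128, 0.992, 0.0, 0.002]
ft_force: [1.2, 0.6, 0.7]
width: 0.001
grip_force: 0.0
```

```bash
python3 - <<'E'
from h import *
from scipy.spatial.transform import Rotation as Ro
o=get_obs(); print({k:o[k] for k in("clock","ee_pos","ft_force")})
print(Ro.from_quat(o["tool_rot"]).inv().apply(np.array([.466,.129,.088])-o["ee_pos"]).round(4))
b,_=camera("side")
cv2.imwrite("pics/4.png",cv2.resize(b[190:310,270:390],None,fx=4,fy=4))
E
```

```text
{'clock': 6.2167, 'ee_pos': array([0.47989114, 0.00049434, 0.10974676]), 'ft_force': array([1.20372374, 0.61800592, 0.65712903])}
[0.0461 0.1208 0.0216]
```

View pics/4.png

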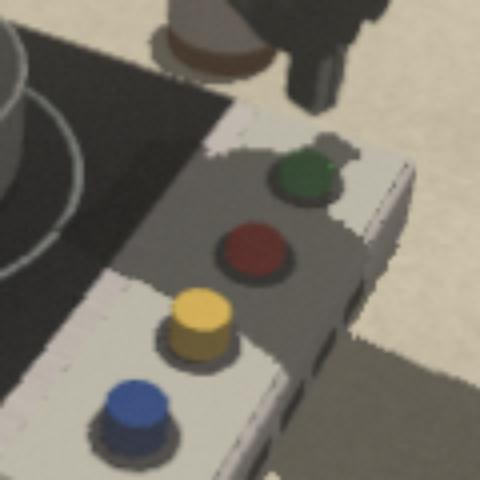

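Green at (307,175) is down level with red (256,250), while yellow (200,320) and blue (136,415) are still up. Now yellow.

Call:
carry_out:
  deltas:
    - [0.011,0.03,0,0,0,0,1]
    - [0.022,0.06,0,0,0,0,1]
    - [0.033,0.09,0,0,0,0,1]
    - [0.045,0.121,0,0,0,0,1]
    - [0.045,0.121,0.01,0,0,0,1]

```text
clock: 6.68
ee_pos: [0.4656, 0.1341, 0.0979]
tool_rot: [0.125, 0.992, 0.002, 0.001]
ft_force: [0.4, -0.2, 0.2]
width: -0.001
grip_force: 0.0
```

Call:
carry_out:
  deltas:
    - [0,0,0.005,0,0,0,1]
    - [0,0,0.01,0,0,0,1]
    - [0,0,0.01,0,0,0,1]

```text
clock: 6.93
ee_pos: [0.4634, 0.1281, 0.0859]
tool_rot: [0.128, 0.992, -0.001, -0.002]
ft_force: [0.3, 0.2, 1.0]
width: 0.001
grip_force: 0.0
```

Call:
carry_out:
  deltas:
    - [0,0,0.003,0,0,0,1]
    - [0,0,0.006,0,0,0,1]
    - [0,0,0.009,0,0,0,1]
    - [0,0,0.011,0,0,0,1]
    - [0,0,0.011,0,0,0,1]

```text
clock: 7.35
ee_pos: [0.465, 0.1285, 0.0765]
tool_rot: [0.128, 0.992, -0.0, 0.0]
ft_force: [1.0, -0.9, 1.9]
width: 0.003
grip_force: 0.8
```

Call:
carry_out:
  deltas:
    - [0,0,0.001,0,0,0,1]
    - [0,0,0.003,0,0,0,1]
    - [0,0,0.004,0,0,0,1]
    - [0,0,0.005,0,0,0,1]
    - [0,0,0.005,0,0,0,1]

```text
clock: 7.77
ee_pos: [0.465, 0.1292, 0.0716]
tool_rot: [0.128, 0.992, 0.0, 0.0]
ft_force: [-0.1, -0.9, 2.5]
width: -0.002
grip_force: 0.9
```

Call:
carry_out:
  deltas:
    - [0,0,0.001,0,0,0,1]
    - [0,0,0.002,0,0,0,1]
    - [0,0,0.004,0,0,0,1]
    - [0,0,0.004,0,0,0,1]
    - [0,0,0.004,0,0,0,1]

```text
clock: 8.18
ee_pos: [0.4651, 0.1293, 0.0681]
tool_rot: [0.128, 0.992, 0.0, 0.0]
ft_force: [-0.4, -2.4, 8.1]
width: 0.001
grip_force: 3.8
```

Call:
carry_out:
  deltas:
    - [0,0,-0.01,0,0,0,1]
    - [0,0,-0.035,0,0,0,1]
    - [0,0,-0.07,0,0,0,1]
    - [0,0,-0.1,0,0,0,1]
    - [0,0,-0.1,0,0,0,1]

```text
clock: 8.6
ee_pos: [0.4682, 0.1306, 0.1728]
tool_rot: [0.127, 0.992, 0.002, 0.004]
ft_force: [0.8, 0.1, 0.0]
width: -0.001
grip_force: 0.0
```

Call:
carry_out:
  deltas:
    - [0,0,0,0,0,0,1]
    - [0,0,0,0,0,0,1]
    - [0,0,0,0,0,0,1]

```text
clock: 8.85
ee_pos: [0.4634, 0.129, 0.1661]
tool_rot: [0.127, 0.992, -0.0, -0.002]
ft_force: [-0.3, -0.7, 0.2]
width: -0.002
grip_force: 0.0
```

```bash
python3 - <<'E'
from h import *
b,_=camera("side")
cv2.imwrite("pics/5.png",b)
E
```

```text
(no output)
```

View pics/5.png

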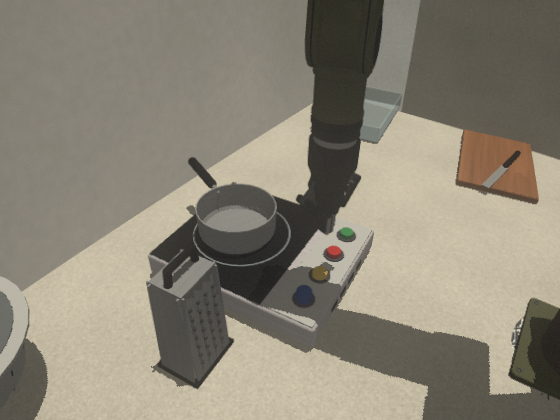

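Red (334,253), green (347,234) and yellow (320,273) are down, and blue (304,294) is up. The pan and grater haven't moved, the jar is hidden behind the arm (which never came near it), and the arm is clear of everything.

```bash
python3 -c "
from rig import *
print(close_job())"
```

```text
the job is handed in; nothing more can be done
None
```

I pressed the red, green and yellow keys down in that order at about 8 N each, left blue up, and handed the job in; the saucepan and grater stood unmoved in the last picture, where the arm hid the jar.

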